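Move three samples on to their next bench station

ROBOT

A 6-joint arm with a two-finger parallel gripper is mounted at the origin on the work surface. World frame = base frame: x ahead of the robot, y to its left, z up, the work surface at z = 0. Lengths are in m, angles in rad, forces in N, time in s.
With the tool pointing down it reaches from about 0.275 to 0.825 m from the base axis. Payload 4.9 kg.
Tool frame: the origin (TCP) lies midway between the tips of the shut fingers; the grasp point (between the pads) lies 19 mm behind it (grip_point_offset is the distance from the TCP to the grasp point, in m); z points along the fingers, x is the direction in which the jaws open and shut, and the axes are right-handed (so a half turn about z gives the same grasp; the last joint's range is limited). The gripper opens to 85 mm and grips with 20 to 120 N. Pads are 22 mm wide; open, the fingers measure 114 mm over their backs; the gripper's body (76 mm by 85 mm) begins 54 mm behind the grasp point. The pads swing forward as they close: fully open they stand 13 mm farther back than shut.
Start: joints at [1.091, 0.326, -0.193, 1.052, 0, 1.437], TCP at [0.186, 0.517, 0.231] pointing down, gripper open.
Joint ranges: [-2.65, 2.65], [-0.97, 1.79], [-1.3, 1.35], [-1.93, 2.1], [-1.47, 1.37], [-3.14, 3.14]. Speed limits (rad/s): [2.57, 2.57, 3.14, 3.14, 3.14, 3.14].

INTERFACE

Orientations are given as a rotation vector (axis times angle).
In Python, from cell import * gives the robot as it stands. Calls block until the motion is done:
- movep(position, orientation): joint-space move of the TCP to a pose.
- move_l(position, velocity=0.15, rot=None, until_force=None): straight line of the TCP; rot=None keeps the orientation; velocity is the mean speed in m/s. With until_force (N) it stops when the force on the tool has changed by that much, and returns True; else False.
- set_joints(angles): joint-space move.
- let_go() and grab(newtons=None): open the fingers fully, or close them until they stop; newtons is the grip in N (None keeps the last).
- sleep(seconds).
- ik(position, orientation): joint angles nearest the present ones, or None.
- get_state(): the state.
- grab_frame(name): name is "side" or "top" or "wrist"; returns a dict with "img" (480x640x3 uint8, red, green, blue), "fx", "fy", "cx", "cy" (pixels), "cam_to_world" (4x4, takes a point from camera to world coordinates); the wrist camera has in their place "T_tool_cam" (4x4, takes a point from camera to tool coordinates, whose origin is the TCP and whose axes are the tool frame's). Camera axes: x right, y down, z forward; pixel columns grow to the right and rows downward; lengths in m; the calibration is good to about 2 mm. The wrist camera is an equidistant fisheye: a pixel r from the principal point sees the ray r / f radians off the axis. A picture is of the moment at which its call begins: read the wrist's pose just before it. There is no depth.
A pose or a line that the arm cannot do raises MotionError and nothing moves.
- sign_off(): hands the job in, once; it reports no verdict.
Trained networks look in the newest picture that a camera, given by its name, has taken for a name from the list of things; names that differ only in an ending like _2 or _b are one class to them, and where a whole thing is asked for, a point or a joint stands for the part that bears it (a point fixed in the world has none). Each returns a list of dicts, best first, with "score" (0 to 1); they miss things now and then, are a little off and sometimes report something else, mostly with a low value. They report only what shows in the picture. A call takes as long as a camera call. They do not tell look-alikes from the thing itself.
- spot_in(camera, name): "centre" ([column, row] in pixels, amid what is visible of it).
- silhouettes(camera, name): "mask" (480x640 bool, what is visible of it) and "centre" ([column, row] in pixels, amid what is visible of it).
- tip_of(camera, name): "centre" ([column, row] in pixels: a listed point, or the origin of a listed thing).
The state is a dict: "clock": time; "q": joint angles; "joint_velocities": joint speeds; "tau": joint torques, N m; "position": TCP position; "eef_rot": TCP orientation; "contact_force": force on the tool from outside, world axes, zero at the start; "wrist_torque": the same for the moment, N m; "finger_gap": opening from 0.0 (shut) to 1.0 (fully open).
Only numpy, scipy, OpenCV 4.12 (cv2) and the standard library are available. Lean on these libraries where they do the work, as an engineer would, in place of code of your own. Each camera call takes 0.05 s, during which the arm holds its last target. There are 200 camera calls.

TASK

Move the three samples on one step: the stoppered conical flask, now weighed, goes from the balance to the magnetic stirrer; the amber bottle, now stirred, goes from the stirrer to the cork mat; the white jar, now rested, goes from the cork mat to the balance. Each plate takes only one sample, and the bare white tile is free for setting one down on the way. Stand each sample upright in the middle of its plate, set it down gently rather than dropping it, do not disturb the mortar, measuring cylinder or beaker, and let go of everything.

Things in the scene. Friction and masses are not known exactly. Their poses are not given: they have to be found in the camera images.
- flask: Sample: small clear-glass conical flask with a black rubber stopper, starts on the balance. Total height 123 mm; base 64 mm diameter, glass narrows as a cone from 10 mm up to a 23 mm wide neck at 74 mm; rim and stopper form a straight 27 mm diameter cylinder from 100 to 123 mm, the best place to grip. About 0.1 to 0.2 kg. Origin: centre of its underside, z up its axis.
- bottle: Sample: amber glass laboratory bottle with a blue screw cap and a paper band, starts on the stirrer. Total height 106 mm; body 56 mm diameter up to 64 mm, narrow below the cap; cap 53 mm diameter from 78 to 106 mm, good to grip. About 0.15 to 0.31 kg. Origin: centre of its underside, z up its axis.
- jar: Sample: squat white plastic jar with a ribbed grey screw lid and a paper band, starts on the cork mat. Total height 58 mm; body 52 mm diameter up to 40 mm, lid 55 mm diameter from 40 to 58 mm, good to grip. About 0.08 to 0.17 kg. Origin: centre of its underside, z up its axis.
- balance: Top-loading laboratory balance, fixed: white case 220 x 170 mm, with display and keys on the side towards the robot, and a round steel weighing pan 120 mm in diameter. Origin: on the bench right under the middle of the pan; the pan's top is 60 mm above it. Own -x points to the display.
- stirrer: Magnetic stirrer, fixed: white and blue case 205 x 150 mm with two black knobs on the side towards the robot, and a round aluminium top plate 120 mm in diameter. Origin: on the bench right under the middle of the plate; the plate's top is 80 mm above it. Own -x points to the knobs.
- cork_mat: Round cork mat, fixed on the bench, 120 mm in diameter. Origin: centre of its underside; its top is 12 mm above it.
- tile: Bare white ceramic tile, fixed on the bench, 120 x 120 mm: the free spot. Origin: centre of its underside; its top is 8 mm above it.
- mortar: Bystander, loose, on the bench between the stations: white porcelain mortar, 82 mm diameter, 46 mm high, its pestle leaning out to 70 mm high and up to 55 mm from the middle. Origin: centre of its underside.
- cylinder: Bystander, loose, on the bench between the stations: slim glass measuring cylinder 125 mm high, 23 mm diameter, on a blue round foot of 54 mm. Origin: centre of its underside.
- beaker: Bystander, loose, on the bench between the stations: open clear plastic beaker, 60 mm diameter, 70 mm high. Origin: centre of its underside.
There are look-alikes about, which are no part of the job. Leave any purple look-alike of the flask alone.

How it is judged:
By the outcome, as a careful person would: the job done as asked, in the order asked, and still so for the second after the job is handed in, with the robot touching nothing.
It also fails if it takes over 115 s, if anything falls off the work surface, if the arm or the gripper's body presses on something with over 40 N, if the wrist force passes 120 N, or if a joint passes its speed limit or range.

## Working session

There is one attempt and no reset: what is moved stays moved. The work goes in short steps, each a Python script; the robot and the scene stay as the last script left them, time stands still between calls to the robot, and variables do not carry over. Pictures are saved under pics/ and viewed, about 12 in all and at most 16, crops included, and the job is handed in when it is done.

```bash
ls; mkdir -p pics
cat > h.py <<'E'
from cell import *
import numpy as np, cv2
def save(im,n): cv2.imwrite(f"pics/{n}.png",cv2.cvtColor(im,cv2.COLOR_RGB2BGR))
def to_plane(f,px,z):
    T=np.array(f["cam_to_world"]); d=T[:3,:3]@np.array([(px[0]-f["cx"])/f["fx"],(px[1]-f["cy"])/f["fy"],1]); o=T[:3,3]
    return o+d*(z-o[2])/d[2]
def proj(f,p):
    T=np.linalg.inv(np.array(f["cam_to_world"])); c=T[:3,:3]@np.array(p)+T[:3,3]
    return np.array([f["fx"]*c[0]/c[2]+f["cx"],f["fy"]*c[1]/c[2]+f["cy"]])
E
python3 - <<'E'
from h import *
F={c:grab_frame(c) for c in("top","side")}
for c in F:
    save(F[c]["img"],c+"0"); print(c,np.round(F[c]["cam_to_world"],3).tolist(),F[c]["fx"])
Z=dict(flask=0.06,bottle=.08,jar=.012,balance=0,stirrer=0,cork_mat=0,tile=0,mortar=0,cylinder=0,beaker=0)
for n in Z:
    for c in F:
        for r in tip_of(c,n)[:3]:
            print(n,c,round(r["score"],2),np.round(r["centre"]),np.round(to_plane(F[c],r["centre"],Z[n]),3))
print(get_state())
E
```

```text
pics
top [[-0.023, -0.988, 0.15, 0.348], [-1.0, 0.023, -0.001, -0.016], [-0.002, -0.15, -0.989, 1.146], [0.0, 0.0, 0.0, 1.0]] 436.0556143042904
side [[1.0, -0.031, 0.001, 0.487], [-0.024, -0.758, 0.651, -0.647], [-0.019, -0.651, -0.759, 0.826], [0.0, 0.0, 0.0, 1.0]] 483.3191634670755
flask top 0.96 [316. 193.] [ 0.615 -0.011  0.06 ]
flask top 0.7 [290. 161.] [0.701 0.052 0.06 ]
flask top 0.67 [449. 204.] [ 0.58 -0.35  0.06]
flask side 0.94 [371. 403.] [ 0.568 -0.348  0.06 ]
flask side 0.92 [383. 256.] [ 0.621 -0.051  0.06 ]
flask side 0.65 [415. 229.] [0.696 0.018 0.06 ]
bottle top 0.8 [174. 244.] [0.489 0.341 0.08 ]
bottle side 0.73 [312. 129.] [0.488 0.345 0.08 ]
jar top 0.85 [358. 250.] [ 0.472 -0.118  0.012]
jar side 0.79 [303. 295.] [ 0.458 -0.106  0.012]
balance top 0.59 [441. 212.] [ 0.57  -0.345  0.   ]
balance top 0.4 [259. 217.] [0.568 0.142 0.   ]
balance side 0.6 [371. 417.] [ 0.572 -0.348  0.   ]
stirrer top 0.74 [178. 246.] [0.494 0.356 0.   ]
stirrer side 0.73 [316. 150.] [0.497 0.361 0.   ]
cork_mat top 0.91 [356. 248.] [ 0.477 -0.114  0.   ]
tile top 0.71 [262. 220.]
[... 590 characters left out ...]
6 [309. 128.] [0.478 0.456 0.   ]
{'clock': 1.1, 'q': array([ 1.09080124e+00,  3.26180949e-01, -1.92616713e-01,  1.05199663e+00,
        2.02895724e-05,  1.43659248e+00]), 'joint_velocities': array([-0.00112147,  0.00038845,  0.00068227,  0.00031278, -0.00053008,
       -0.00219914]), 'tau': array([ 4.18946865e-04, -4.43339896e+01,  2.62759888e+01,  1.21322330e-03,
       -1.96128526e-04,  3.32184179e-06]), 'position': array([0.18640824, 0.51745947, 0.23128486]), 'eef_rot': array([-2.57047276e+00, -1.80614372e+00,  1.18301543e-05]), 'contact_force': array([ 0.0186451 ,  0.12991888, -0.84394917]), 'wrist_torque': array([ 0.01780697,  0.01490914, -0.04503373]), 'finger_gap': 1.000511651407378}
```

View pics/top0.png

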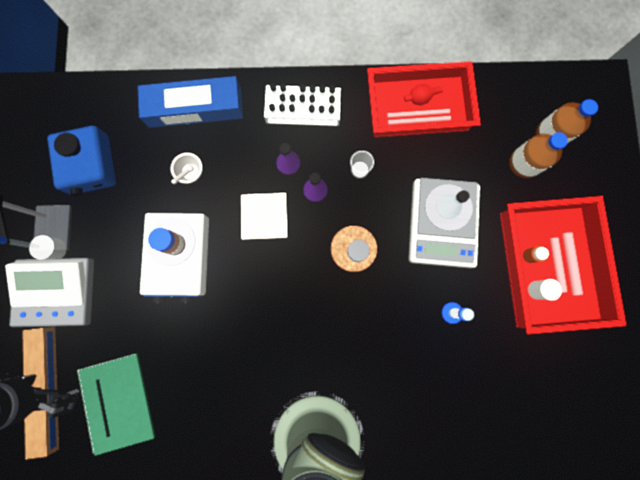

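View pics/side0.png

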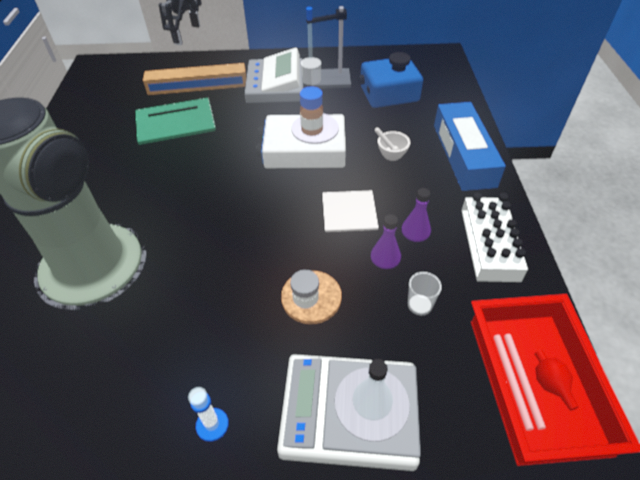

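Candidates for the flask: clear with black stopper on the balance (top 450,204; side 371,403), and two purple ones (316,188) and (288,160), which I leave alone. Several bottle-like things are in the tray and upper right, but the bottle I want is on the stirrer (165,240). Next I refine the poses by silhouette fitting.

```bash
cat >> h.py <<'E'
from scipy.optimize import minimize
PROF=dict(flask=[(0,.032),(.01,.032),(.074,.0115),(.1,.0115),(.1,.0135),(.123,.0135)],bottle=[(0,.028),(.064,.028),(.078,.0265),(.106,.0265)],
 jar=[(0,.026),(.04,.026),(.04,.0275),(.058,.0275)],cork_mat=[(0,.06),(.012,.06)])
A=np.linspace(0,2*np.pi,40)
def hullmask(f,n,xy,z0,s=4):
    m=np.zeros((480*s,640*s),np.uint8); P=PROF[n]
    ring=[np.array([proj(f,(xy[0]+r*np.cos(a),xy[1]+r*np.sin(a),z0+h)) for a in A]) for h,r in P]
    for a,b in zip(ring,ring[1:]):
        cv2.fillConvexPoly(m,cv2.convexHull(np.round(np.vstack([a,b])*s+s/2-.5).astype(np.int32)),1)
    return m
def fit(f,n,mask,xy0,z0,s=4):
    M=cv2.resize(mask.astype(np.uint8),None,fx=s,fy=s,interpolation=cv2.INTER_NEAREST)
    def cost(xy):
        m=hullmask(f,n,xy,z0); return 1-(m&M).sum()/((m|M).sum()+1)
    r=minimize(cost,xy0,method="Nelder-Mead",options=dict(initial_simplex=[xy0,np.add(xy0,(.01,0)),np.add(xy0,(0,.01))],xatol=3e-4,fatol=1e-4))
    return r.x,r.fun
def draw_ring(im,f,c,r,z,sc,off,col):
    p=np.array([(proj(f,(c[0]+r*np.cos(a),c[1]+r*np.sin(a),z))-off+.5)*sc for a in A])
    cv2.polylines(im,[np.round(p).astype(np.int32)],True,col,1,cv2.LINE_AA)
E
cat > meas.py <<'E'
from h import *
F={c:grab_frame(c) for c in("top","side")}
G=dict(flask=((.574,-.349),.06),bottle=((.4885,.343),.08),jar=((.465,-.112),.012),cork_mat=((.47,-.114),0))
for n,(g,z) in G.items():
    for c in F:
        for r in silhouettes(c,n)[:4]:
            p=proj(F[c],(*g,z+.03))
            if np.linalg.norm(p-r["centre"])<40:
                m=r["mask"]
                if n=="cork_mat":
                    m=cv2.morphologyEx(m.astype(np.uint8),cv2.MORPH_CLOSE,np.ones((3,3)))
                    m=m|cv2.resize(hullmask(F[c],"jar",G["jar"][0],.012),(640,480),interpolation=cv2.INTER_AREA)
                    m=m.astype(bool)
                x,e=fit(F[c],n,m,g,z); print(n,c,round(r["score"],2),x.round(4),"1-IoU",round(e,3))
for r in silhouettes("top","tile")[:2]+silhouettes("side","tile")[:2]: pass
for c in F:
    silh=None
    for r in silhouettes(c,"tile")[:3]:
        k=max(cv2.findContours(r["mask"].astype(np.uint8),0,1)[0],key=cv2.contourArea)
        b=np.array([to_plane(F[c],q[0],.008)[:2] for q in k],np.float32)
        print("tile",c,round(r["score"],2),cv2.minAreaRect(b*1000))
tiles=[]
R=dict(balance=((.571,-.347),.06,.06),stirrer=((.495,.358),.06,.08),cork=((.472,-.114),.06,.012))
for n,(p,r,z) in R.items():
    for c in F:
        o=np.round(proj(F[c],(*p,z)))-[33,33]; o=o.astype(int); o=np.clip(o,0,[640-66,480-66])
        im=cv2.resize(F[c]["img"][o[1]:o[1]+66,o[0]:o[0]+66],None,fx=4,fy=4,interpolation=cv2.INTER_CUBIC)
        im=im.copy(); draw_ring(im,F[c],p,r,z,4,o,(255,0,0)); tiles.append(im)
save(np.vstack([np.hstack(tiles[0::2]),np.hstack(tiles[1::2])]),"plates")
E
python3 meas.py
```

```text
flask top 0.96 [ 0.573  -0.3463] 1-IoU 0.057
flask side 0.73 [ 0.5699 -0.3443] 1-IoU 0.041
bottle top 0.64 [0.4896 0.339 ] 1-IoU 0.062
bottle side 0.92 [0.4857 0.3431] 1-IoU 0.145
jar top 0.85 [ 0.4644 -0.1142] 1-IoU 0.098
jar side 0.94 [ 0.4625 -0.1104] 1-IoU 0.103
cork_mat top 0.68 [ 0.4778 -0.1071] 1-IoU 0.071
cork_mat side 0.67 [ 0.474 -0.105] 1-IoU 0.069
tile top 0.73 ((570.1847534179688, 128.5684814453125), (120.41752624511719, 120.0185317993164), 0.9901024103164673)
tile top 0.42 ((470.7431945800781, -118.14566040039062), (57.87384033203125, 55.358375549316406), 88.67698669433594)
tile side 0.88 ((567.2593383789062, 127.14730834960938), (119.49425506591797, 125.29650115966797), 0.6941112279891968)
```

View pics/plates.png

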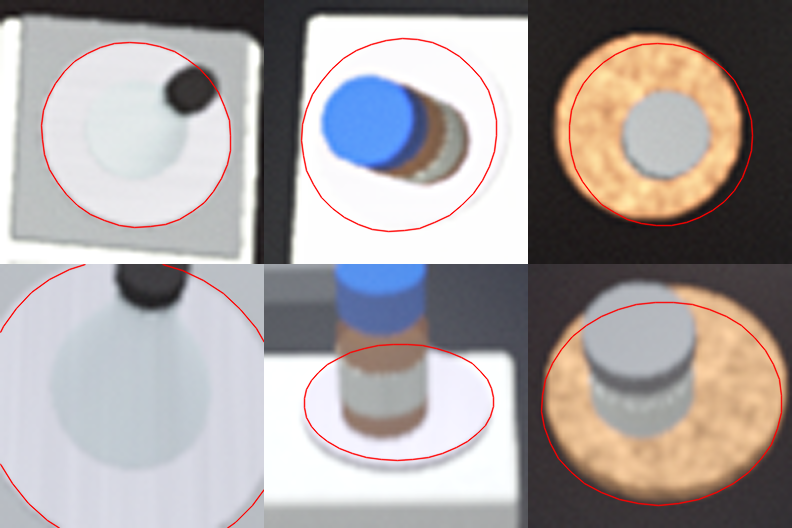

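Pictures: the flask on the balance is the clear one with a black stopper; the pan ring fits. The stirrer plate sits about 2 px further right than my ring and the mat about 4 px left, which agrees with its fit (.476,-.106). Next: go above the jar and take a wrist-camera check before grasping.

```bash
cat >> h.py <<'E'
from scipy.spatial.transform import Rotation as Ro
def rv(p,off=0): return (Ro.from_euler("z",np.arctan2(p[1],p[0])+off)*Ro.from_euler("x",np.pi)).as_rotvec()
ST=dict(flask=(.5715,-.345),bottle=(.4876,.341),jar=(.4635,-.112),balance=(.571,-.347),stirrer=(.494,.350),cork=(.476,-.106),tile=(.569,.128))
ZT=dict(balance=.06,stirrer=.08,cork=.012,tile=.008)
GH=dict(flask=.111,bottle=.092,jar=.049)  # grip height
HI=.31
def wrist(name=None):
    s=get_state(); f=grab_frame("wrist"); T=np.eye(4); T[:3,:3]=Ro.from_rotvec(s["eef_rot"]).as_matrix(); T[:3,3]=s["position"]
    f["cam_to_world"]=T@np.array(f["T_tool_cam"])
    return f
def wplane(f,px,z):
    u=np.array([px[0]-f["cx"],px[1]-f["cy"]]); r=np.linalg.norm(u)+1e-9; th=r/f["fx"]
    T=f["cam_to_world"]; d=T[:3,:3]@np.array([*(u/r*np.sin(th)),np.cos(th)]); o=T[:3,3]
    return o+d*(z-o[2])/d[2]
def wproj(f,p):
    T=np.linalg.inv(f["cam_to_world"]); c=T[:3,:3]@np.array(p)+T[:3,3]; r=np.hypot(c[0],c[1])+1e-9
    return np.array([f["cx"],f["cy"]])+f["fx"]*np.arctan2(r,c[2])*c[:2]/r
def wring(im,f,c,r,z,col):
    p=np.array([wproj(f,(c[0]+r*np.cos(a),c[1]+r*np.sin(a),z)) for a in A]); cv2.polylines(im,[np.round(p).astype(np.int32)],True,col,1,cv2.LINE_AA)
E
python3 - <<'E'
from h import *
p=get_state()["position"]; move_l([*p[:2],HI],.2)
xy=ST["jar"]; movep([*xy,.25],rv(xy))
f=wrist(); im=f["img"].copy()
for n,z in(("jar",.07),("cork_mat",.012)):
    for fn in(silhouettes,):
        for r in fn("wrist",n)[:2]: print(n,round(r["score"],2),np.round(r["centre"]),wplane(f,r["centre"],z).round(4))
for r in tip_of("wrist","jar")[:2]: print("tip",round(r["score"],2),wplane(f,r["centre"],.012).round(4))
wring(im,f,xy,.0275,.07,(255,0,0)); wring(im,f,ST["cork"],.06,.012,(0,255,0)); save(im,"wjar")
s=get_state(); print(s["clock"],s["q"].round(2),s["position"])
E
```

```text
jar 0.74 [324. 218.] [ 0.4648 -0.1122  0.07  ]
cork_mat 0.76 [344. 184.] [ 0.49   -0.0957  0.012 ]
tip 0.96 [ 0.4647 -0.1179  0.012 ]
4.9917 [-0.39  0.18 -0.34  1.05  0.    1.42] [ 0.46364906 -0.11149753  0.25003042]
```

View pics/wjar.png

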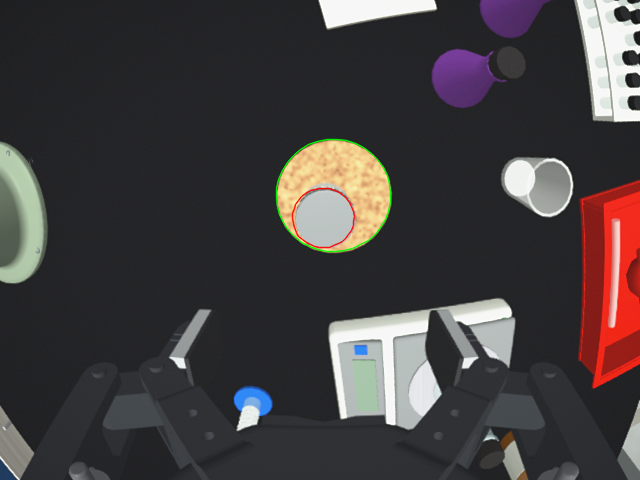

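The wrist view confirms both: the lid (324,218) and mat (334,196) match their rings to about 1 mm. Moving the jar to the tile, then looking at the bottle from close by.

```bash
cat >> h.py <<'E'
def pick(n,xy,z0,N=35,z_lo=0.0):
    z=z0+GH[n]-.019+z_lo
    movep([*xy,HI],rv(xy)); move_l([*xy,z+.06],.2); move_l([*xy,z],.06)
    grab(N); s=get_state(); print("grip",n,s["finger_gap"].round(3),s["contact_force"].round(1))
    move_l([*xy,HI],.12); sleep(.2); s=get_state(); print("lifted",s["finger_gap"].round(3),s["contact_force"].round(1),s["clock"])
def place(n,xy,z0,z_lo=0.0,adj=(0,0)):
    z=z0+GH[n]-.019+z_lo; t=np.add(xy,adj)
    move_l([*t,HI],.25,rot=rv(xy)); move_l([*t,z+.012],.15); sleep(.2)
    hit=move_l([*t,z-.006],.02,until_force=2.5); s=get_state(); print("down",n,hit,"height err",round(s["position"][2]-z,4),s["contact_force"].round(1))
    let_go(); sleep(.2); move_l([*t,z+.1],.1); move_l([*t,HI],.25); print("t",get_state()["clock"])
E
python3 - <<'E'
from h import *
pick("jar",ST["jar"],ZT["cork"]); place("jar",ST["tile"],ZT["tile"])
f=wrist(); im=f["img"].copy()
for r in silhouettes("wrist","jar")[:2]: print("jar",round(r["score"],2),wplane(f,r["centre"],.066).round(4))
xy=ST["bottle"]; movep([*xy,.33],rv(xy)); f=wrist(); im=f["img"].copy()
for r in silhouettes("wrist","bottle")[:2]: print("bottle",round(r["score"],2),wplane(f,r["centre"],.186).round(4))
wring(im,f,xy,.0265,.186,(255,0,0)); wring(im,f,ST["stirrer"],.06,.08,(0,255,0))
save(im,"wbot")
E
```

```text
Traceback (most recent call last):
  File "h.py", line 51, in pick
    grab(N); s=get_state(); print("grip",n,s["finger_gap"].round(3),s["contact_force"].round(1))
                                           ^^^^^^^^^^^^^^^^^^^^^
AttributeError: 'float' object has no attribute 'round'
```

```bash
sed -i 's/s\["finger_gap"\].round(3)/round(s["finger_gap"],3)/' h.py
python3 - <<'E'
from h import *
s=get_state(); print(s["finger_gap"],s["contact_force"].round(1),s["position"],s["clock"])
move_l([*s["position"][:2],HI],.12); sleep(.2); s=get_state(); print(s["finger_gap"],s["contact_force"].round(1))
place("jar",ST["tile"],ZT["tile"])
f=wrist(); im=f["img"].copy()
for r in silhouettes("wrist","jar")[:2]: print("jar",round(r["score"],2),wplane(f,r["centre"],.066).round(4))
xy=ST["bottle"]; movep([*xy,.33],rv(xy)); f=wrist(); im=f["img"].copy()
for r in silhouettes("wrist","bottle")[:2]: print("bottle",round(r["score"],2),wplane(f,r["centre"],.186).round(4))
wring(im,f,xy,.0265,.186,(255,0,0)); wring(im,f,ST["stirrer"],.06,.08,(0,255,0))
save(im,"wbot")
E
```

```text
0.6297051765496079 [-1.1  0.5  5.4] [ 0.46388863 -0.11213569  0.04259256] 8.0833
0.6319378973737892 [-0.5  0.4 -1.3]
down jar True height err 0.0006 [-0.9 -0.1  4.4]
t 17.175
jar 0.87 [0.5677 0.1251 0.066 ]
bottle 0.74 [0.4816 0.3434 0.186 ]
```

View pics/wbot.png

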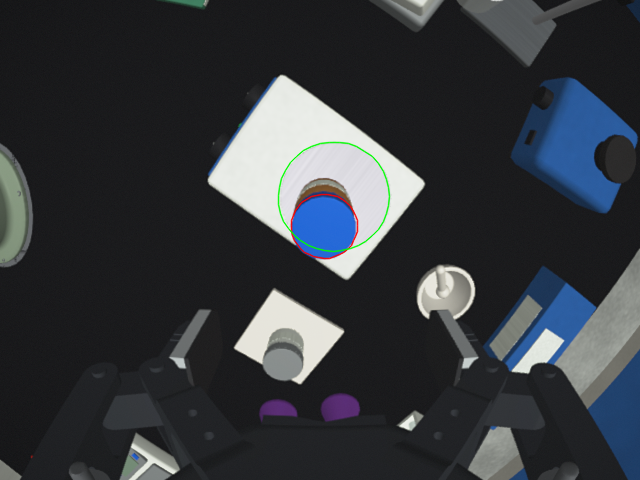

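The bottle's cap (325,226) and the stirrer plate (334,196) match their rings, and the jar stands on the tile. Bottle to the mat next, then look at the flask.

Run:
```python
from h import *
pick("bottle",ST["bottle"],ZT["stirrer"],45); place("bottle",ST["cork"],ZT["cork"])
f=wrist()
for r in silhouettes("wrist","bottle")[:2]: print("bottle",round(r["score"],2),wplane(f,r["centre"],.118).round(4))
im0=f["img"].copy(); wring(im0,f,ST["cork"],.0265,.118,(255,0,0)); wring(im0,f,ST["cork"],.06,.012,(0,255,0))
xy=ST["flask"]; movep([*xy,.33],rv(xy)); f=wrist(); im=f["img"].copy()
wring(im,f,xy,.0135,.183,(255,0,0)); wring(im,f,ST["balance"],.06,.06,(0,255,0))
save(np.hstack([im0[90:390,150:500],im[90:390,150:500]]),"wfl"); print(get_state()["clock"])
```

```text
grip bottle 0.608 [-1.7 -1.1  3.9]
lifted 0.604 [ 0.  -0.7 -2.6] 22.3917
down bottle True height err 0.0006 [ 0.3 -0.4  5.2]
t 29.1417
bottle 0.81 [ 0.4738 -0.1007  0.118 ]
30.3
```

View pics/wfl.png

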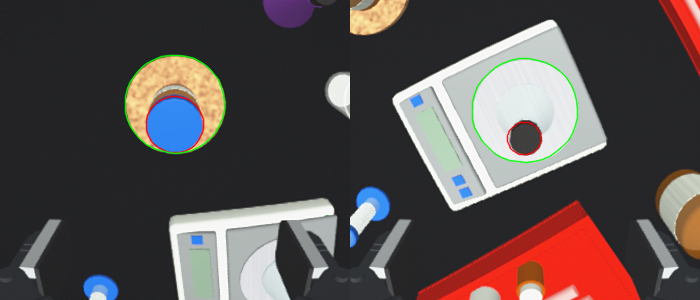

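The bottle stands in the middle of the mat and the flask's stopper and pan match their rings. Flask to the stirrer, then jar to the balance.

Run:
```python
from h import *
pick("flask",ST["flask"],ZT["balance"],35); place("flask",ST["stirrer"],ZT["stirrer"])
f=wrist()
for r in silhouettes("wrist","flask")[:2]: print("flask",round(r["score"],2),wplane(f,r["centre"],.14).round(4))
im0=f["img"].copy(); wring(im0,f,ST["stirrer"],.0135,.203,(255,0,0)); wring(im0,f,ST["stirrer"],.06,.08,(0,255,0))
xy=ST["tile"]; movep([*xy,.31],rv(xy)); f=wrist(); im=f["img"].copy()
for r in silhouettes("wrist","jar")[:2]: print("jar",round(r["score"],2),wplane(f,r["centre"],.066).round(4))
wring(im,f,xy,.0275,.066,(255,0,0))
save(np.hstack([im0[90:390,150:500],im[90:390,150:500]]),"wfl2"); print(get_state()["clock"])
```

```text
grip flask 0.305 [0.6 0.4 0.8]
lifted 0.302 [-0.3 -0.  -1.2] 34.5833
down flask True height err 0.0002 [0.8 0.1 2.2]
t 41.6083
flask 0.83 [0.4921 0.3566 0.14  ]
flask 0.79 [0.5704 0.1225 0.14  ]
jar 0.92 [0.5689 0.1264 0.066 ]
42.7417
```

View pics/wfl2.png

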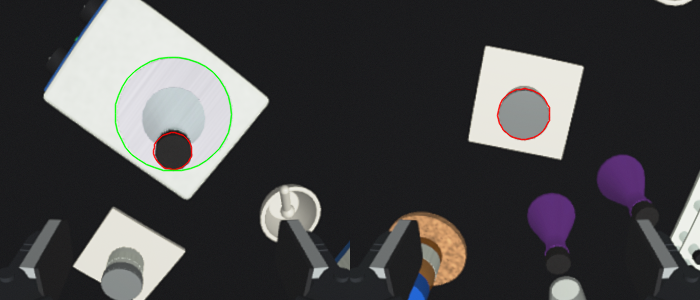

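The flask stands centred on the stirrer, and the jar is where I expected on the tile.

Run:
```python
from h import *
pick("jar",ST["tile"],ZT["tile"],35); place("jar",ST["balance"],ZT["balance"])
set_joints(np.array([.9,0,-.6,1.0,0,1.4])) if False else movep([.35,0.0,.4],rv((.35,0)))
sleep(.5); T={"flask":("stirrer",),"bottle":("cork",),"jar":("balance",)}
s=[]
for c in("top","side"):
    f=grab_frame(c); s.append(f["img"])
    for n,(k,) in T.items():
        for r in silhouettes(c,n)[:3]:
            if np.linalg.norm(proj(f,(*ST[k],ZT[k]+.03))-r["centre"])<40:
                x,e=fit(f,n,r["mask"],ST[k],ZT[k]); print(n,c,"off plate mm",((x-ST[k])*1000).round(1),round(e,3))
save(cv2.resize(np.vstack(s),(600,900))[:],"x"); save(np.hstack([cv2.resize(i,(400,300)) for i in s]),"end"); save(s[1],"endside")
st=get_state(); print(st["clock"],st["finger_gap"],st["contact_force"])
```

```text
grip jar 0.633 [-0.8  0.1  4.3]
lifted 0.63 [-0.7 -0.4 -1.3] 48.3667
down jar True height err 0.0006 [-0.9 -0.6  3.4]
t 55.1667
flask top off plate mm [ 2.4 -0.5] 0.053
bottle top off plate mm [ 6.8 -0.9] 0.695
jar top off plate mm [ 0.6 -0.8] 0.037
flask side off plate mm [-1.4  4. ] 0.102
bottle side off plate mm [-3.3  0. ] 0.057
bottle side off plate mm [ 23.5 -54.8] 0.636
jar side off plate mm [-2.8 -0.3] 0.061
57.6167 1.0040242752954802 [ 0.53146959 -0.46959758  0.98153353]
```

View pics/end.png

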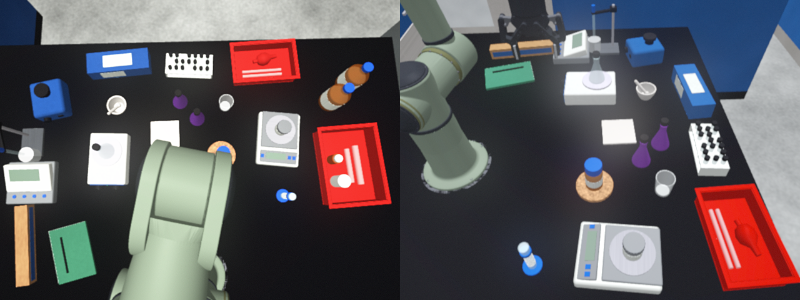

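View pics/endside.png

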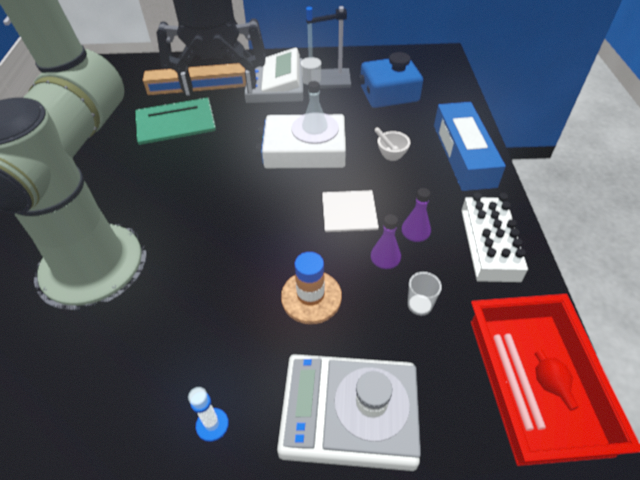

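All three stand upright in the middle of their plates, the bystanders have not moved, and the gripper is open and clear.

```bash
python3 -c "
from cell import *
print(sign_off())"
```

```text
the job is handed in; nothing more can be done
None
```

All three samples are on their new plates and the job is handed in, at about 58 s on the robot's clock. I moved the jar to the tile, the bottle from the stirrer to the mat, the flask from the balance to the stirrer, and finally the jar from the tile to the balance. Each was lowered slowly until contact, within 1 mm of the expected height, and then released.

- **Placement:** the last pictures show all three upright and within about 4 mm of their plate centres. The two cameras differ by up to about 4 to 5 mm: for the flask, top gives (+2.4, -0.5) mm and side (-1.4, +4.0) mm.
- **Failed check:** the arm hid the bottle from the top camera at the end, so that fit was no use. The side view (3 mm off) and the earlier wrist view both showed the bottle centred.
- **Surroundings:** by eye, the mortar, measuring cylinder, beaker and purple flasks look unmoved. The gripper is open and clear of everything.

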